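# Tip the tile over onto the painting board

## Robot

A 7-joint arm with a two-finger parallel gripper is mounted at the origin on the work surface. World frame = base frame: x ahead of the robot, y to its left, z up, the work surface at z = 0. Lengths are in m, angles in rad, forces in N, time in s.
With the tool pointing down it reaches from about 0.425 to 0.875 m from the base axis. Payload 4.7 kg.
Tool frame: the origin (TCP) lies on the centre line of the jaws, within the pads' length; the fingertips stand 22 mm ahead of it and the grasp point (between the pads) lies 3 mm ahead of it; z points along the fingers, y is the line along which they close (so a half turn about z gives the same grasp; the last joint's range is limited). The gripper opens to 87 mm and grips with 3 to 60 N. Pads are 19 mm wide; open, the fingers measure 117 mm over their backs; the gripper's body (75 mm by 190 mm) begins 51 mm behind the grasp point.
Start: joints at [1.289, 0.321, -0.07, 1.45, 0.023, 1.371, -0.057], TCP at [0.189, -0.622, 0.245] pointing down, gripper open.
Joint ranges: [-2.86, 2.86], [-0.3, 2.09], [-1.38, 1.24], [0.06, 2.45], [-1.56, 4.7], [0.09, 2.05], [-2.69, 2.69]. Speed limits (rad/s): [2.57, 2.57, 3.14, 3.14, 3.14, 3.14, 3.14].

## Interface

Orientations are given as a unit quaternion [x, y, z, w].
In Python, from plant import monitor, cams, robot gives the robot as it stands.
- The arm moves only by the tool jog_arm, never from a script. Its argument "moves" is a list of rows, each an object of numbers: "tx", "ty", "tz": the shift along the tool's x, y, z in mm; "twist": the turn about the tool's z in degrees. A call has 1 to 20 rows; each row is the pose to reach, as a shift and turn from the pose commanded when the call began, along the tool's axes at that moment; what a row does not reach only later rows make up. A row lasts 1/12 s, in which the tool goes at most 41.7 mm and 7.16 degrees, less where a joint would pass 70% of its speed; a pose out of reach is approached as far as the arm can. A call with a gripper value outside its range is refused whole. "grip" is the opening in per cent of the stroke, from 0 (shut) to 100 (fully open), set as the call begins (left out, the last holds). The fingers move at their own pace and stop on an object; "newtons" is the grip in N (left out, the last holds). Time passes only in rows, so rows that repeat a pose let the fingers close. It gives the time, the measured TCP pose, the force, the opening and the grip force at its end, in the units of the state.
- monitor.get_state(): the state, without advancing time (a new reading comes with each control period).
- cams.camera(name): name is "side" or "top"; returns a dict with "pixels" (384x512x3 uint8, red, green, blue), "depth" (384x512 float32, m along the optical axis (not along the pixel's ray), 0 where there is no reading), "K" (3x3 intrinsics, pixels), "rvec" (rotation vector, rad) and "tvec" (3), from world to camera coordinates, as OpenCV has them. Camera axes: x right, y down, z forward; pixel columns grow to the right and rows downward; lengths in m; the calibration is good to about 2 mm. A picture is of the moment at which its call begins.
- robot.job_done(): hands the job in; it is judged then, once.
The state is a dict: "time": time; "q": joint angles; "qvel": joint speeds; "tau": joint torques, N m; "ee_pos": TCP position; "ee_rot": TCP orientation; "force": force on the tool from outside, world axes, zero at the start; "ft_torque": the same for the moment, N m; "width": finger opening in m; "finger_force": force on a finger pad.
Only numpy, scipy, OpenCV 4.12 (cv2) and the standard library are available. Lean on these libraries where they do the work, as an engineer would, in place of code of your own. Each camera call takes 0.05 s, during which the arm holds its last target. There are 200 camera calls.

## Task

The square tile lies on the bench with its ribbed back up. Using only your fingertips, push it across the bench against the edge of the cork-topped painting board until it tips up on that edge and flips over, so that it ends lying flat on the board with its smooth glazed face up (it may overhang the near edge a little). Never lift the tile clear or carry it, and leave the jar, the mug and the brush where they are.

Things in the scene. Friction and masses are not known exactly. Their poses are not given: they have to be found in the camera images.
- tile: the loose square terracotta tile, 96 x 96 x 10 mm, 140 to 280 g, too wide to pinch. Origin at its centre (half-way through the thickness), x and y along its sides, z out of the ribbed back: up at the start, down once flipped. The other face is smooth, white, glazed. It starts flat on the bench on the robot's side of the board, about 20 to 70 mm short of it, up to 0.25 rad from square to its edge
- board: the fixed painting board, plywood with a cork top, 180 mm (its x) by 300 mm (its y), 14 mm thick, flat on the bench. Origin at the centre of its underside; z up. Its near long edge, facing the robot and the tile, is the upright 14 mm high face at x = -90 mm in its frame; +x of the board is the direction in which the tile is to be pushed.
- board_edge (a point): the middle of the top of the board's near edge (board frame -90, 0, 14 mm); axes as the board's
- tile_edge_a (a point): middle of the tile's side at its own +x (48 mm from its centre, half-way through the thickness); the side that faces the board at the start
- tile_edge_b (a point): middle of the tile's side at its own -x, opposite a; faces the robot at the start. Friction at fingertips, bench and board is ordinary (coefficient not far from 1): fingertips that press this side level against the board with some 5 to 15 N and then rise bring it up with them, the tile turning about its far side
- tile_edge_c (a point): middle of the tile's side at its own +y
- tile_edge_d (a point): middle of the tile's side at its own -y
- jar: bystander: closed glaze jar, 68 mm across, 100 mm tall, standing on the bench to the left (+y) of the board and tile; origin at the centre of its underside
- cup: bystander: upturned terracotta mug with painted bands, 80 mm across at the bottom, 95 mm tall, with a handle, on the bench to the right (-y) of the board and tile; origin at the centre of its underside
- brush: bystander: paint brush 160 mm long lying on the far part of the board, parallel to its near edge, 145 to 155 mm beyond that edge
Mind the look-alikes: they are no part of the job. What is meant by the tile is not grey, and is the larger of those in its own colour.

How it is judged:
On the way:
1. the tile, still back up, is pushed against the board's edge (contact force between tile and board above 0.3 N and angle between tile's own z axis and vertical below 0.6 rad), for 0.04 s.
At the end, for the whole second after the job is handed in: the tile is at rest, glazed face up and flat within 0.1 rad, its centre 15 to 23 mm above the board's underside (lying on the cork) and over the board: more than 5 mm in from the near edge, more than 20 mm from the others (angle between tile's own z axis and vertical above 3.04 rad and z of tile in the frame of board between 0.015 and 0.023 m and x of tile in the frame of board between -0.085 and 0.07 m and y of tile in the frame of board between -0.13 and 0.13 m and linear speed of tile below 0.01 m/s and angular speed of tile below 0.1 rad/s); the robot touches nothing.
It fails at once if the tile is lifted clear: all four of its sides more than 30 mm above the bench (height (world z) of each of tile_edge_a, tile_edge_b, tile_edge_c, tile_edge_d above 0.03 m).
It fails at once if the jar, mug or brush is moved by more than 20 mm (distance of any of jar, cup, brush from where it was at the start of the episode above 0.02 m).
It also fails if it takes over 51 s, if anything falls off the work surface, if the arm or the gripper's body presses on something with over 40 N, if the wrist force passes 120 N, or if a joint passes its speed limit or range.

## Working session

There is one attempt and no reset: what is moved stays moved. The work goes in short steps, Python scripts to look and compute and a tool call to move; the robot and the scene stay as the last step left them, time stands still between calls to the robot, and variables do not carry over. Pictures are saved under pics/ and viewed, at most 10 in all, crops included, and the job is handed in when it is done.

Besides the shell and the picture viewer there is one more tool, called after "Call:" as name(argument=value, ...) on one line, values as JSON. jog_arm: Moves the arm, as the interface text tells. Its arguments: {"type":"object","properties":{"moves":{"type":"array"},"grip":{"type":"number"},"newtons":{"type":"number"}},"required":["moves"]}

```bash
ls; mkdir -p pics; cat > h.py <<'E'
import numpy as np, cv2
from plant import monitor, cams, robot
def shot(n, f=None):
    c=cams.camera(n)
    if f: cv2.imwrite('pics/'+f, c['pixels'][:,:,::-1])
    return c
def ray(c,uv,z):
    R,_=cv2.Rodrigues(np.array(c['rvec'],float)); t=np.array(c['tvec'],float).reshape(3); K=np.array(c['K'])
    uv=np.atleast_2d(np.array(uv,float)); d=np.c_[uv,np.ones(len(uv))]@np.linalg.inv(K).T@R
    o=-R.T@t; return o+d*((z-o[2])/d[:,2])[:,None]
E
python3 - <<'E'
from h import *
s=monitor.get_state()
for k in ('time','ee_pos','ee_rot','force','width'): print(k,s[k])
for n in('top','side'):
    c=shot(n,n+'0.png'); print(n,c['K'],c['rvec'],c['tvec'])
E
```

```text
pics
time 0.0
ee_pos [ 0.18928086 -0.62129598  0.24348495]
ee_rot [ 9.89079175e-01  1.47382091e-01 -1.93762679e-04 -9.31341924e-04]
force [-0.82131405 -0.53094819  0.43678583]
width 0.08719590398768826
top [[351.99441479   0.         252.89907715]
 [  0.         351.99441479 194.30171404]
 [  0.           0.           1.        ]] [ 2.17706666 -2.15635721  0.09469273] [0.03584591 0.53174752 0.80991467]
side [[479.43418065   0.         248.90289546]
 [  0.         479.43418065 184.95210871]
 [  0.           0.           1.        ]] [ 0.18695735 -2.76437666  1.32173622] [0.52411106 0.03915118 1.44289618]
```

View pics/top0.png

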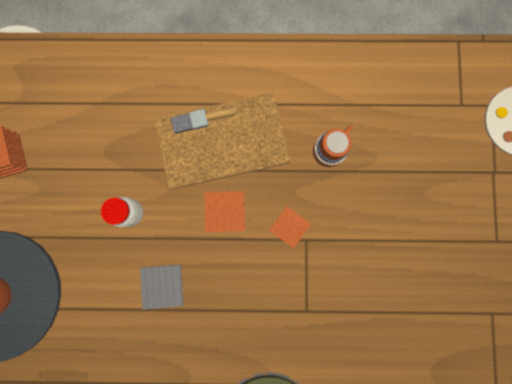

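View pics/side0.png

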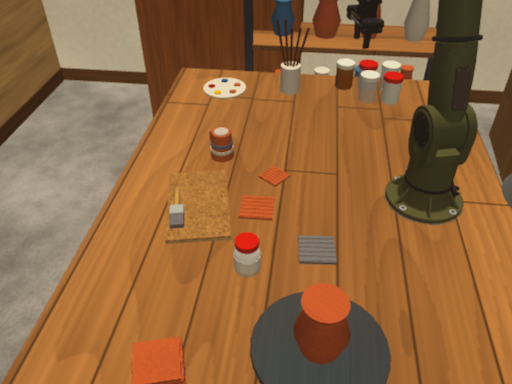

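The top view shows the tile at about (225,211), the cork board at (223,140), a small decoy at (290,227), the jar at (120,211) and the mug at (333,147). The side view agrees, with the tile at (257,207) and the board at (198,205).

```bash
cat >> h.py <<'E'
def rects(c,zt,zb,show=True):
    hsv=cv2.cvtColor(c['pixels'],cv2.COLOR_RGB2HSV); out=[]
    m=cv2.inRange(hsv,(0,150,120),(10,255,255))
    cs,_=cv2.findContours(m,cv2.RETR_EXTERNAL,cv2.CHAIN_APPROX_NONE)
    for k in cs:
        if cv2.contourArea(k)<300: continue
        p=ray(c,k[:,0,:],zt)[:,:2]*1000
        r=cv2.minAreaRect(p.astype(np.float32)); print('red',cv2.boundingRect(k),np.round(r[0]),np.round(r[1]),r[2]); out.append(r)
    return out
E
python3 - <<'E'
from h import *
c=shot('top'); rects(c,.01,.014)
for n,pts in (('top',[(157,118),(272,96),(289,160),(170,187)]),):
    P=ray(c,pts,.014)*1000; print(np.round(P,1))
    d=P[2]-P[3]; print(np.linalg.norm(d),np.linalg.norm(P[0]-P[3]),np.degrees(np.arctan2(-(d[0]),-d[1])))
print(np.round(ray(c,[(115,211),(336,142),(290,227)],.1)*1000))
crop=cv2.resize(c['pixels'][85:255,140:370],None,fx=3.4,fy=3.4,interpolation=cv2.INTER_CUBIC); cv2.imwrite('pics/crop1.png',crop[:,:,::-1])
px=c['pixels']
for v in [(120,165),(300,130),(225,140),(200,160),(225,211)]: print(v,px[v[1],v[0]],cv2.cvtColor(px[v[1]:v[1]+1,v[0]:v[0]+1],cv2.COLOR_RGB2HSV))
E
```

```text
red (271, 207, 38, 40) [455. -47.] [69. 70.] 53.919376373291016
red (100, 197, 29, 28) [491. 377.] [65. 68.] 20.813634872436523
red (205, 192, 39, 39) [492. 110.] [92. 92.] 1.3333889245986938
red (0, 127, 27, 50) [636. 634.] [124.  64.] 4.598371982574463
[[719.6 279.7  14. ]
 [777.5  -3.8  14. ]
 [617.1 -45.8  14. ]
 [548.5 241.8  14. ]]
295.75528820956896 175.26678982357575 -13.416764183121892
[[ 485.  338.  100.]
 [ 641. -141.  100.]
 [ 455.  -40.  100.]]
(120, 165) [163 115  65] [[[ 15 153 163]]]
(300, 130) [168 122  68] [[[ 16 152 168]]]
(225, 140) [170 130  76] [[[ 17 141 170]]]
(200, 160) [154 117  67] [[[ 17 144 154]]]
(225, 211) [194 103  55] [[[ 10 183 194]]]
```

View pics/crop1.png

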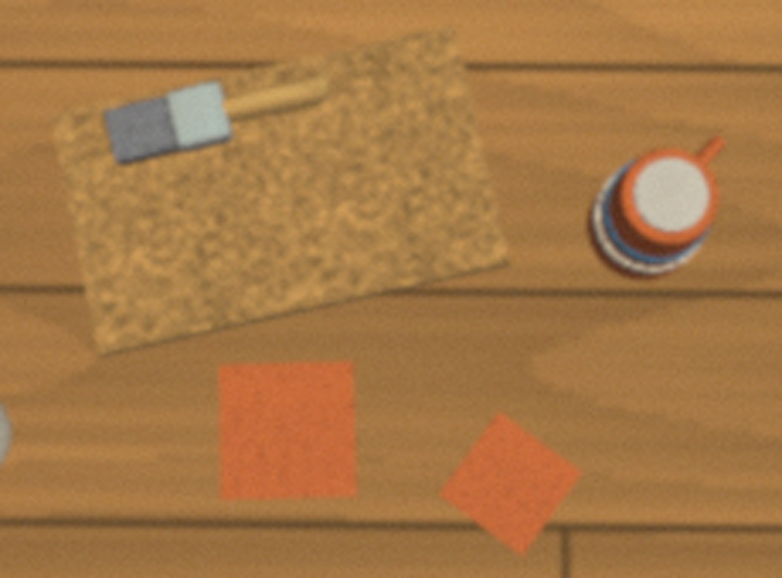

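The crop gives board corners at about (52,125), (455,30), (510,262) and (100,355), with the tile at (288,430). Next I'll travel to a point above the near side of the tile.

Call:
jog_arm(moves=[{"tx": 300,"ty": -193,"tz": 0,"twist": 0},{"tx": 300,"ty": -193,"tz": 0,"twist": 0},{"tx": 300,"ty": -193,"tz": 0,"twist": 0},{"tx": 300,"ty": -193,"tz": 0,"twist": 0},{"tx": 300,"ty": -193,"tz": 0,"twist": 0},{"tx": 300,"ty": -193,"tz": 0,"twist": 0},{"tx": 300,"ty": -193,"tz": 0,"twist": 0},{"tx": 443,"ty": -630,"tz": 0,"twist": 15.6},{"tx": 443,"ty": -630,"tz": 0,"twist": 15.6},{"tx": 443,"ty": -630,"tz": 0,"twist": 15.6},{"tx": 443,"ty": -630,"tz": 0,"twist": 15.6},{"tx": 443,"ty": -630,"tz": 0,"twist": 15.6},{"tx": 443,"ty": -630,"tz": 0,"twist": 15.6},{"tx": 443,"ty": -630,"tz": 0,"twist": 15.6},{"tx": 443,"ty": -630,"tz": 0,"twist": 15.6},{"tx": 443,"ty": -630,"tz": 0,"twist": 15.6},{"tx": 443,"ty": -630,"tz": 0,"twist": 15.6},{"tx": 443,"ty": -630,"tz": 0,"twist": 15.6},{"tx": 443,"ty": -630,"tz": 0,"twist": 15.6},{"tx": 443,"ty": -630,"tz": 0,"twist": 15.6}], grip=55)

```text
time: 1.82
ee_pos: [0.4289, 0.1173, 0.2451]
ee_rot: [1.0, 0.016, 0.001, -0.001]
force: [-0.4, 0.3, 0.8]
width: 0.0476
finger_force: 0.0
```

```bash
python3 - <<'E'
from h import *
s=monitor.get_state(); print(s['time'],s['ee_pos'],s['ee_rot'],s['force'],s['width'])
c=shot('top'); d=shot('side','side1.png')
uv=np.array([(52,125),(455,30),(510,262),(100,355)])/3.4+[140,85]
P=ray(c,uv,.014)*1000; print(np.round(P,1))
r=cv2.minAreaRect(P[:,:2].astype(np.float32)); print(r)
S=ray(d,[(171,171),(226,172),(229,236),(168,240)],.014)*1000; print(np.round(S,1))
rects(d,.01,0)
E
```

```text
1.8167 [0.42891622 0.11725355 0.2450563 ] [ 9.99868428e-01  1.61671024e-02  7.63950634e-04 -1.08080358e-03] [-0.43350893  0.31558241  0.81099226] 0.04762118345048398
[[710.1 283.5  14. ]
 [783.1  -8.3  14. ]
 [612.1 -48.3  14. ]
 [542.6 243.1  14. ]]
((662.799072265625, 117.64872741699219), (175.6621856689453, 300.78179931640625), 13.408843040466309)
[[784.6 -18.2  14. ]
 [608.1 -35.   14. ]
 [548.9 247.7  14. ]
 [710.3 284.   14. ]]
red (132, 337, 53, 47) [635. 636.] [109. 113.] 17.06804084777832
red (301, 283, 50, 41) [285. 432.] [116. 116.] 7.58119535446167
red (234, 232, 26, 22) [499. 261.] [68. 79.] 7.35982084274292
red (239, 196, 35, 24) [491. 116.] [94. 99.] 2.0366384983062744
red (259, 166, 31, 20) [455. -42.] [75. 75.] 54.99863052368164
```

Call:
jog_arm(moves=[{"tx": -5,"ty": 5,"tz": 40},{"tx": -5,"ty": 5,"tz": 80},{"tx": -5,"ty": 5,"tz": 120},{"tx": -5,"ty": 5,"tz": 160},{"tx": -5,"ty": 5,"tz": 190},{"tx": -5,"ty": 5,"tz": 205},{"tx": -5,"ty": 5,"tz": 215},{"tx": -5,"ty": 5,"tz": 219},{"tx": -5,"ty": 5,"tz": 220},{"tx": -5,"ty": 5,"tz": 220}])

```text
$.moves[0]: bad value
```

```bash
python3 - <<'E'
from h import *
s=monitor.get_state(); print(s['time'],s['ee_pos'],s['ee_rot'],s['force'],s['width'])
d=shot('side'); cv2.imwrite('pics/s2.png',cv2.resize(d['pixels'][120:280,150:350],None,fx=3.5,fy=3.5,interpolation=cv2.INTER_CUBIC)[:,:,::-1])
rects(d,.01,0)
E
```

```text
1.9167 [0.42915236 0.1133221  0.24464943] [ 9.99885949e-01  1.51010496e-02  1.49288253e-04 -1.58128379e-04] [ 0.64234548 -1.29482585 -0.22270982] 0.047864531855918
red (132, 337, 53, 47) [635. 635.] [109. 112.] 16.155439376831055
red (301, 283, 50, 41) [285. 432.] [116. 116.] 7.581455230712891
red (234, 232, 26, 22) [499. 261.] [68. 79.] 7.35982084274292
red (239, 196, 35, 24) [491. 115.] [ 94. 100.] 1.7355992794036865
red (259, 166, 31, 20) [455. -42.] [75. 75.] 54.19936752319336
```

View pics/s2.png

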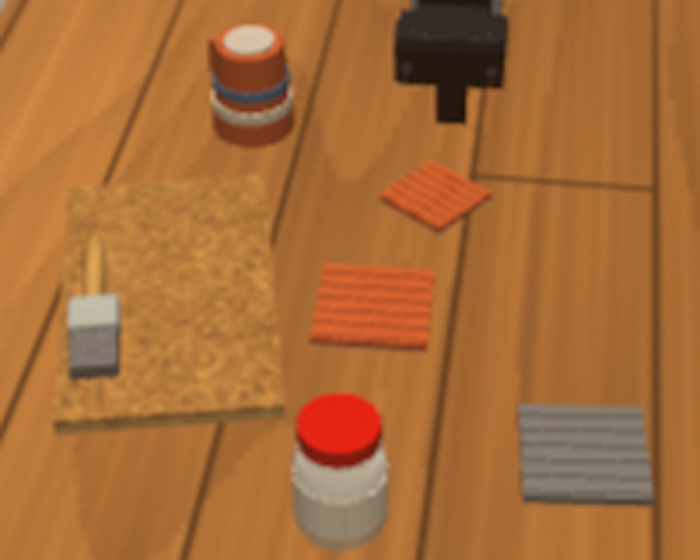

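The refused row was missing the twist key, so I'll repeat it with all keys. The picture shows the gripper still raised near (450,100) and the tile at (373,307), not moved.

Call:
jog_arm(moves=[{"tx": -5,"ty": 0,"tz": 40,"twist": 0},{"tx": -5,"ty": 0,"tz": 80,"twist": 0},{"tx": -5,"ty": 0,"tz": 120,"twist": 0},{"tx": -5,"ty": 0,"tz": 160,"twist": 0},{"tx": -5,"ty": 0,"tz": 190,"twist": 0},{"tx": -5,"ty": 0,"tz": 205,"twist": 0},{"tx": -5,"ty": 0,"tz": 215,"twist": 0},{"tx": -5,"ty": 0,"tz": 219,"twist": 0},{"tx": -5,"ty": 0,"tz": 220,"twist": 0},{"tx": -5,"ty": 0,"tz": 220,"twist": 0}])

```text
time: 2.8
ee_pos: [0.4254, 0.1093, 0.0252]
ee_rot: [1.0, 0.011, 0.001, 0.0]
force: [0.6, -0.2, -1.1]
width: 0.0475
finger_force: 0.0
```

Call:
jog_arm(moves=[{"tx": 4,"ty": 0,"tz": 0,"twist": 0},{"tx": 7,"ty": 0,"tz": 0,"twist": 0},{"tx": 10,"ty": 0,"tz": 0,"twist": -1},{"tx": 13,"ty": 0,"tz": 0,"twist": -3},{"tx": 16,"ty": 0,"tz": 0,"twist": -5},{"tx": 19,"ty": 0,"tz": 0,"twist": -7},{"tx": 22,"ty": 0,"tz": 0,"twist": -9},{"tx": 25,"ty": 0,"tz": 0,"twist": -11},{"tx": 28,"ty": 0,"tz": 0,"twist": -12},{"tx": 31,"ty": 0,"tz": 0,"twist": -12},{"tx": 33,"ty": 0,"tz": 0,"twist": -12},{"tx": 33,"ty": 0,"tz": 0,"twist": -12}])

```text
time: 3.8
ee_pos: [0.4583, 0.1107, 0.0246]
ee_rot: [0.993, 0.116, 0.0, -0.0]
force: [-0.1, -1.0, 0.4]
width: 0.0481
finger_force: 0.5
```

```bash
cat >> h.py <<'E'
def look(f):
    s=monitor.get_state(); e=np.array(s['ee_pos'])*1000; q=s['ee_rot']
    w=np.radians(13.4); dx,dy=e[0]-663,e[1]-118
    print('t',s['time'],'tcp',np.round(e,1),'yaw',np.degrees(2*np.arctan2(q[1],q[0])),'board',np.round([dx*np.cos(w)+dy*np.sin(w),-dx*np.sin(w)+dy*np.cos(w)],1),'F',np.round(s['force'],1))
    d=shot('side'); t=shot('top')
    a=[cv2.resize(i,(400,400),interpolation=cv2.INTER_CUBIC) for i in (d['pixels'][130:260,150:280],t['pixels'][95:255,150:310])]
    cv2.imwrite('pics/'+f,np.hstack(a)[:,:,::-1])
E
python3 -c "
from h import *
look('a3.png')"
```

```text
t 3.8 tcp [458.3 110.7  24.6] yaw 13.32186828034691 board [-200.8   40.4] F [-0.1 -1.   0.4]
```

View pics/a3.png

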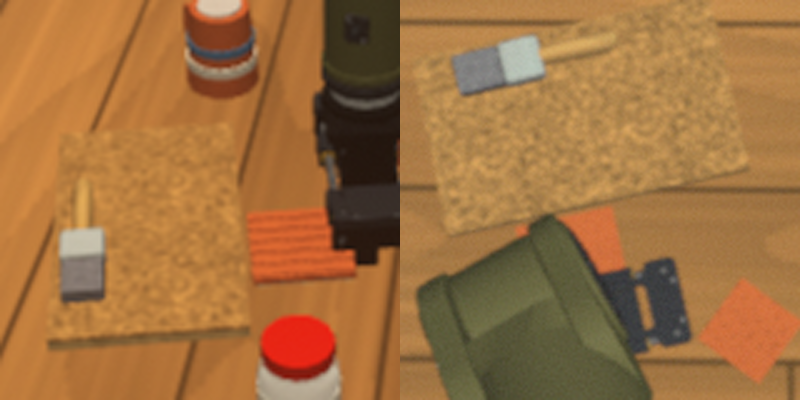

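The side view (left half) shows the tile squared up, its left side at about x=250, a few mm from the board edge, with the fingers at its right side near (370,240). I'll keep pushing until it makes contact.

Call:
jog_arm(moves=[{"tx": 2,"ty": 0,"tz": 0,"twist": 0},{"tx": 4,"ty": 0,"tz": 0,"twist": 0},{"tx": 5,"ty": 0,"tz": 0,"twist": 0},{"tx": 6,"ty": 0,"tz": 0,"twist": 0},{"tx": 6,"ty": 0,"tz": 0,"twist": 0}])

```text
time: 4.32
ee_pos: [0.4639, 0.1123, 0.0245]
ee_rot: [0.993, 0.116, 0.0, -0.0]
force: [-1.1, -1.1, -0.4]
width: 0.0479
finger_force: 0.3
```

Call:
jog_arm(moves=[{"tx": 1,"ty": 0,"tz": 0,"twist": 0},{"tx": 2,"ty": 0,"tz": 0,"twist": 0},{"tx": 3,"ty": 0,"tz": 0,"twist": 0},{"tx": 3,"ty": 0,"tz": 0,"twist": 0}])

```text
time: 4.65
ee_pos: [0.4643, 0.1124, 0.0242]
ee_rot: [0.993, 0.116, -0.002, 0.001]
force: [-7.5, -2.1, 7.9]
width: 0.0477
finger_force: 3.8
```

The tile is pressing at about 8 N. I'll raise the edge along the arc in stages, keeping the compression on.

Call:
jog_arm(moves=[{"tx": 1,"ty": 0,"tz": -2,"twist": 0},{"tx": 1,"ty": 0,"tz": -5,"twist": 0},{"tx": 1,"ty": 0,"tz": -8,"twist": 0},{"tx": 1,"ty": 0,"tz": -11,"twist": 0},{"tx": 1,"ty": 0,"tz": -14,"twist": 0},{"tx": 1,"ty": 0,"tz": -16,"twist": 0},{"tx": 1,"ty": 0,"tz": -16,"twist": 0}])

```text
time: 5.23
ee_pos: [0.4649, 0.1126, 0.0397]
ee_rot: [0.993, 0.116, -0.002, 0.0]
force: [-4.8, 0.7, -0.7]
width: 0.0477
finger_force: 2.7
```

```bash
python3 -c "
from h import *
look('a4.png')"
```

```text
t 5.2333 tcp [464.9 112.6  39.7] yaw 13.348276059218396 board [-193.9   40.7] F [-4.8  0.7 -0.7]
```

View pics/a4.png

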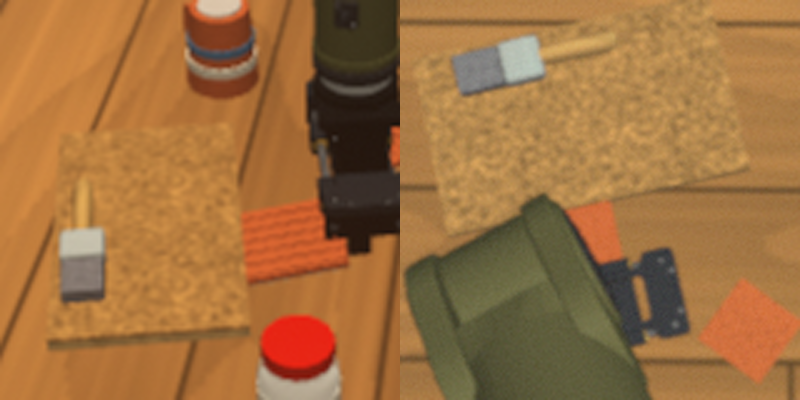

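The tile's near side has risen with the fingers by about 9°, with its far side at the board edge (x≈245, left half). I'll carry on.

Call:
jog_arm(moves=[{"tx": 2,"ty": 0,"tz": -3,"twist": 0},{"tx": 2.5,"ty": 0,"tz": -7,"twist": 0},{"tx": 3,"ty": 0,"tz": -11,"twist": 0},{"tx": 4.5,"ty": 0,"tz": -15,"twist": 0},{"tx": 6,"ty": 0,"tz": -19,"twist": 0},{"tx": 7.5,"ty": 0,"tz": -23,"twist": 0},{"tx": 9,"ty": 0,"tz": -27,"twist": 0},{"tx": 10,"ty": 0,"tz": -29,"twist": 0},{"tx": 10,"ty": 0,"tz": -29,"twist": 0}])

```text
time: 6.08
ee_pos: [0.4725, 0.1145, 0.0683]
ee_rot: [0.993, 0.116, -0.005, 0.001]
force: [-12.0, -3.0, 3.2]
width: 0.0479
finger_force: 6.0
```

Call:
jog_arm(moves=[{"tx": 2,"ty": 0,"tz": -4,"twist": 0},{"tx": 5,"ty": 0,"tz": -8.5,"twist": 0},{"tx": 8,"ty": 0,"tz": -13,"twist": 0},{"tx": 11.5,"ty": 0,"tz": -17,"twist": 0},{"tx": 15,"ty": 0,"tz": -20.5,"twist": 0},{"tx": 18,"ty": 0,"tz": -23.5,"twist": 0},{"tx": 18,"ty": 0,"tz": -23.5,"twist": 0}])

```text
time: 6.67
ee_pos: [0.4903, 0.1187, 0.093]
ee_rot: [0.993, 0.116, -0.005, 0.001]
force: [-15.2, -3.6, 14.3]
width: 0.0477
finger_force: 10.5
```

```bash
python3 -c "
from h import *
look('a5.png')"
```

```text
t 6.6667 tcp [490.3 118.7  93. ] yaw 13.364726479254957 board [-167.8   40.7] F [-15.2  -3.6  14.3]
```

View pics/a5.png

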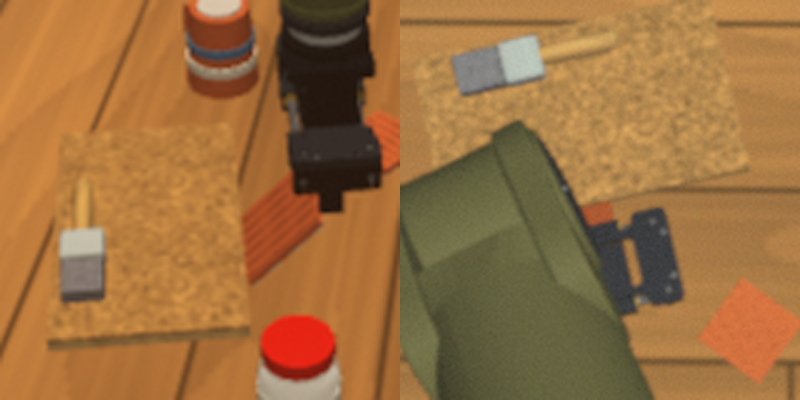

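The tile now leans at about 47°, held at its top side by the fingertips near (325,200) in the left half. I'll continue with slightly less compression.

Call:
jog_arm(moves=[{"tx": 3,"ty": 0,"tz": -4,"twist": 0},{"tx": 7.5,"ty": 0,"tz": -7.5,"twist": 0},{"tx": 12,"ty": 0,"tz": -10.5,"twist": 0},{"tx": 16.5,"ty": 0,"tz": -13.5,"twist": 0},{"tx": 21,"ty": 0,"tz": -15.5,"twist": 0},{"tx": 25,"ty": 0,"tz": -17.5,"twist": 0},{"tx": 25,"ty": 0,"tz": -17.5,"twist": 0}])

```text
time: 7.35
ee_pos: [0.5206, 0.1258, 0.1128]
ee_rot: [0.993, 0.116, 0.001, 0.0]
force: [-4.5, -2.5, 12.1]
width: 0.048
finger_force: 6.6
```

Call:
jog_arm(moves=[{"tx": 4,"ty": 0,"tz": -2,"twist": 0},{"tx": 8,"ty": 0,"tz": -3,"twist": 0},{"tx": 12,"ty": 0,"tz": -4,"twist": 0},{"tx": 16,"ty": 0,"tz": -4.5,"twist": 0},{"tx": 20,"ty": 0,"tz": -5,"twist": 0},{"tx": 24,"ty": 0,"tz": -5.5,"twist": 0},{"tx": 24,"ty": 0,"tz": -5.5,"twist": 0}])

```text
time: 7.93
ee_pos: [0.5451, 0.1315, 0.118]
ee_rot: [0.993, 0.116, 0.003, -0.0]
force: [-0.5, -0.4, 7.2]
width: 0.048
finger_force: 3.8
```

```bash
python3 -c "
from h import *
look('a6.png')"
```

```text
t 7.9333 tcp [545.1 131.5 118. ] yaw 13.34024107444712 board [-111.5   40.5] F [-0.5 -0.4  7.2]
```

View pics/a6.png

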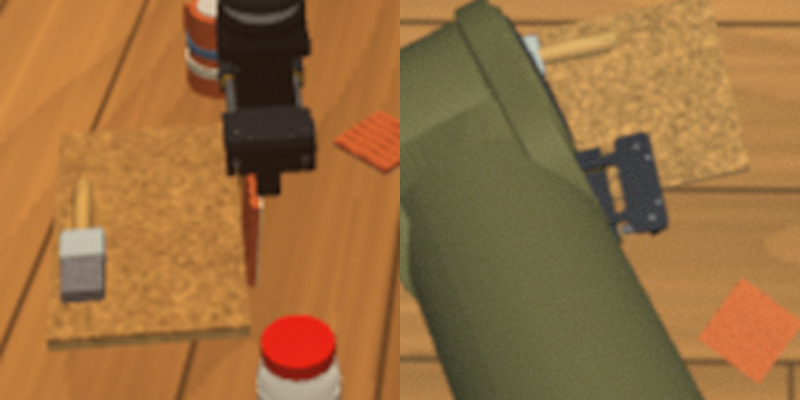

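The tile stands at about 85° (left half, (250,230)), with the fingertips on its top. I'll drag the top over the board.

Call:
jog_arm(moves=[{"tx": 4,"ty": 0,"tz": 0,"twist": 0},{"tx": 8,"ty": 0,"tz": 0,"twist": 0},{"tx": 12,"ty": 0,"tz": 0,"twist": 0},{"tx": 16,"ty": 0,"tz": 0,"twist": 0},{"tx": 20,"ty": 0,"tz": 0,"twist": 0},{"tx": 24,"ty": 0,"tz": 0.5,"twist": 0},{"tx": 24,"ty": 0,"tz": 0.5,"twist": 0}])

```text
time: 8.62
ee_pos: [0.569, 0.1372, 0.1177]
ee_rot: [0.993, 0.116, 0.004, -0.001]
force: [0.4, -0.8, 7.6]
width: 0.0478
finger_force: 3.8
```

```bash
python3 -c "
from h import *
look('a7.png')"
```

```text
t 8.6167 tcp [569.  137.2 117.7] yaw 13.328962751723004 board [-87.   40.4] F [ 0.4 -0.8  7.6]
```

View pics/a7.png

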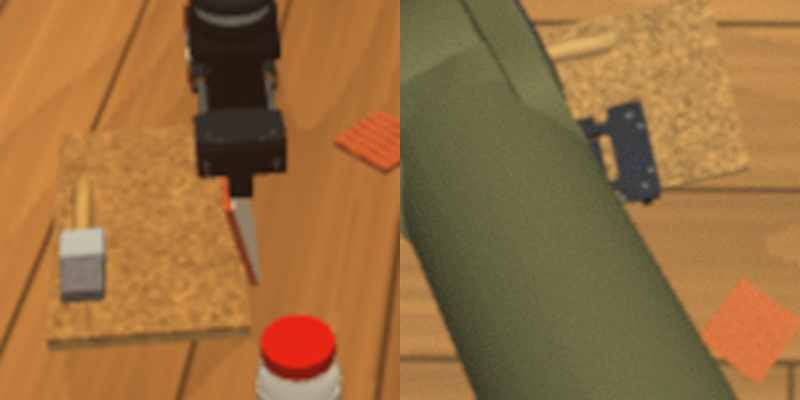

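The tile leans past vertical, glazed face towards the robot, at (240,235) in the left half. I'll go a little further, then raise the fingers and let it fall.

Call:
jog_arm(moves=[{"tx": 4,"ty": 0,"tz": 0.5,"twist": 0},{"tx": 8,"ty": 0,"tz": 1,"twist": 0},{"tx": 12,"ty": 0,"tz": 2,"twist": 0},{"tx": 15,"ty": 0,"tz": 3,"twist": 0},{"tx": 15,"ty": 0,"tz": -5,"twist": 0},{"tx": 12,"ty": 0,"tz": -20,"twist": 0},{"tx": 5,"ty": 0,"tz": -45,"twist": 0},{"tx": 0,"ty": 0,"tz": -80,"twist": 0},{"tx": -30,"ty": 0,"tz": -100,"twist": 0},{"tx": -60,"ty": 0,"tz": -100,"twist": 0},{"tx": -90,"ty": 0,"tz": -100,"twist": 0},{"tx": -90,"ty": 0,"tz": -100,"twist": 0}])

```text
time: 9.72
ee_pos: [0.473, 0.1148, 0.2159]
ee_rot: [0.993, 0.117, -0.001, 0.003]
force: [-0.2, 0.6, -0.2]
width: 0.048
finger_force: 0.0
```

```bash
python3 -c "
from h import *
look('a8.png')"
```

```text
t 9.7167 tcp [473.  114.8 215.9] yaw 13.385802585026518 board [-185.6   40.9] F [-0.2  0.6 -0.2]
```

View pics/a8.png

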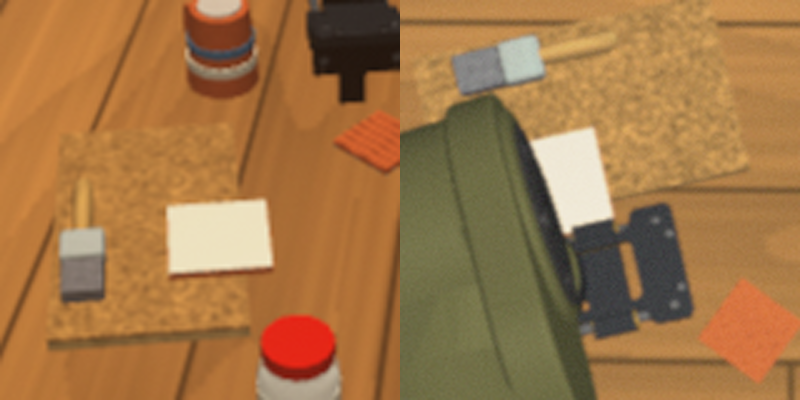

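The tile lies white side up on the board at (219,237) in the left half, overhanging the near edge (x≈243) by about a quarter. I'll check that it's flat, then hand in.

```bash
python3 - <<'E'
from h import *
d=shot('side'); hsv=cv2.cvtColor(d['pixels'],cv2.COLOR_RGB2HSV)
m=cv2.inRange(hsv,(0,0,170),(40,70,255)); m[:190]=0;m[225:]=0;m[:,:195]=0;m[:,245:]=0
v,u=np.nonzero(cv2.erode(m,np.ones((3,3)))); z=d['depth'][v,u]
R,_=cv2.Rodrigues(np.array(d['rvec'])); P=((np.c_[u,v,np.ones(len(u))]@np.linalg.inv(d['K']).T)*z[:,None]-np.array(d['tvec']).reshape(3))@R*1000
A=np.c_[P[:,:2],np.ones(len(P))]; k=np.linalg.lstsq(A,P[:,2],rcond=None)[0]
c=P.mean(0); w=np.radians(13.4); print(len(u),c,'slope',k[:2],'board x',(c[0]-663)*np.cos(w)+(c[1]-118)*np.sin(w))
if np.hypot(*k[:2])<.08: print(robot.job_done())
E
```

```text
553 [590.65981128 149.11062998  30.34610975] slope [-0.1873314   0.78128063] board x -63.16096733805034
```

The fit looks contaminated, so I'll redo it more robustly.

```bash
python3 - <<'E'
from h import *
d=shot('side'); hsv=cv2.cvtColor(d['pixels'],cv2.COLOR_RGB2HSV)
m=cv2.inRange(hsv,(0,0,170),(40,70,255)); m[:190]=0;m[225:]=0;m[:,:195]=0;m[:,245:]=0
n,l,st,ce=cv2.connectedComponentsWithStats(m); print(st[1:])
i=1+np.argmax(st[1:,4])
v,u=np.nonzero(cv2.erode((l==i).astype(np.uint8),np.ones((3,3)))); z=d['depth'][v,u]
R,_=cv2.Rodrigues(np.array(d['rvec'])); P=((np.c_[u,v,np.ones(len(u))]@np.linalg.inv(d['K']).T)*z[:,None]-np.array(d['tvec']).reshape(3))@R*1000
print('z pct',np.percentile(P[:,2],[0,5,25,50,75,95,100]).round(1), 'zero depth',(z==0).sum())
P=P[abs(P[:,2]-np.median(P[:,2]))<15]
A=np.c_[P[:,:2]-P[:,:2].mean(0),np.ones(len(P))]; k=np.linalg.lstsq(A,P[:,2],rcond=None)[0]; print(len(P),P.mean(0),k)
k2,_=cv2.findContours((l==i).astype(np.uint8),0,cv2.CHAIN_APPROX_NONE); r=cv2.minAreaRect((ray(d,k2[0][:,0],.024)[:,:2]*1000).astype(np.float32)); print(r)
w=np.radians(13.4); print('board x',(r[0][0]-663)*np.cos(w)+(r[0][1]-118)*np.sin(w))
E
```

```text
[[205 195  33  23 662]]
z pct [ 19.6  22.3  24.   25.4  26.8  28.7 941.8] zero depth 1
552 [591.98712758 143.49378345  25.40249689] [1.25187724e-03 5.88817279e-03 2.54024969e+01]
((591.9921875, 139.99761962890625), (91.61962890625, 91.30450439453125), 12.947900772094727)
board x -63.97678493355472
```

Flat: slope under 0.01, top at 25 mm, board x about -64 mm. Handing in.

```bash
python3 -c "
from h import *
print(robot.job_done())"
```

```text
the job is handed in; nothing more can be done
None
```

The tile was pushed against the board edge and flipped; it lies flat on the cork, glazed face up, about 26 mm in from the near edge, and the job is handed in (no verdict was returned).

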